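# Tap the paint tin's lid home

## Task

The lid of the paint tin has been started in its mouth but stands proud and a little crooked. Take the rubber-footed wooden block from the tray and tap or press the lid down with it gently, a little at a time on alternate sides of the raised rim, never on the thin middle and never with bare fingers, so that it goes in without cocking until the rim sits firmly on the rubber seal all round. Then stand the block back upright in the tray and let go, leaving the other things alone.

Things in the scene. Friction and masses are not known exactly. Their poses are not given: they have to be found in the camera images.
- tin_mouth (a point): Centre of the mouth of the tin, level with its metal edge, z up. The plain metal tin is round, 112 mm across, 100 mm high, stands on the table and does not move. The mouth is 101 mm across; its sprung wall grips the lid's plug by friction.
- seal: Firm black rubber ring lying on the tin's metal edge, under the lid's rim. Origin on the metal edge's level at the tin's axis, as tin_mouth: it does not tell the ring's thickness, which differs from tin to tin, 1 to 7.5 mm, and has to be felt: pressed home, the rim stops there.
- lid_top (a point): Centre of the round steel lid, level with the top of its raised rim; z is the lid's own axis. The rim is a flat ring from 41 to 54.5 mm radius, 6 mm thick, and lands on the seal. This point starts about 17 mm above tin_mouth, the lid tilted about 1.7 degrees in any direction; home, it is level and 6 mm plus the seal's thickness above tin_mouth.
- lid: The same lid; origin under the centre of its plug, 98 mm across and 17 mm deep. About 6 to 13 N on one side of the rim makes that side sink, the opposite side staying nearly where it is; once the rim meets the seal it stops hard. More than 30 N on the rim buckles it; a tilt over 3.4 degrees (one side 6.5 mm higher than the other) wedges it.
- lid_middle (a point): Centre of the lid's thin sheet middle, a disc 80 mm across that lies 5.5 mm lower than the top of the rim. More than about 4 N dents it.
- block_center (a point): Centre (half-way up) of the upright wooden tapping block, 30 mm (its x) by 44 mm (its y) by 90 mm high (z up), 100 g, with a flat black rubber foot that gives about 1 mm per 30 N. Grasp it across the 30 mm, in the upper half. It stands in the tray.
- tray_in (a point): Centre of the inner floor of the shallow grey tray, 130 mm square outside, 122 mm inside, walls 4 mm thick, upper edge 14 mm above this floor; the floor is 4 mm above the table. It does not move.
- ink: Bystander: amber ink bottle with a black cap, 42 mm across, 85 mm high; origin at its underside.
- jar: Bystander: jar with a black lid, 60 mm across, 70 mm high; origin at its underside.
- brush: Bystander: paint brush lying on the table.
Things that resemble listed ones, but are neither listed nor needed, are in the scene too. Leave any green or purple look-alike of the part that bears block_center alone.

How it is judged:
By the outcome, as a careful person would: the job done as asked, in the order asked, and still so for the second after the job is handed in, with the robot touching nothing.
It also fails if it takes over 72 s, if anything falls off the work surface, if the arm or the gripper's body presses on something with over 40 N, if the wrist force passes 120 N, or if a joint passes its speed limit or range.

## Robot

A 7-joint arm with a two-finger parallel gripper is mounted at the origin on the work surface. World frame = base frame: x ahead of the robot, y to its left, z up, the work surface at z = 0. Lengths are in mm, angles in rad, forces in N, time in s.
With the tool pointing down it reaches from about 425 to 1025 mm from the base axis. Payload 9.4 kg.
Tool frame: the origin (TCP) lies midway between the tips of the shut fingers; the grasp point (between the pads) lies 19 mm behind it (manip.grasp_offset is the distance from the TCP to the grasp point, in mm); z points along the fingers, y is the line along which they close (so a half turn about z gives the same grasp; the last joint's range is limited). The gripper opens to 93 mm and grips with 3 to 60 N. Pads are 15 mm wide; open, the fingers measure 128 mm over their backs; the gripper's body (75 mm by 188 mm) begins 65 mm behind the grasp point.
Start: joints at [-1.239, 0.599, -0.003, 1.599, 0.002, 0.943, -0.08], TCP at [288.199, 665.256, 195.018] pointing down, gripper open.
Joint ranges: [-2.57, 2.57], [-0.35, 1.97], [-1.29, 1.29], [0.11, 2.56], [-1.05, 4.19], [0.11, 1.86], [-2.63, 2.63]. Speed limits (rad/s): [2.22, 2.22, 3.01, 3.01, 3.14, 3.14, 3.14].

## Interface

Orientations are given as [roll, pitch, yaw] about the fixed x, y, z axes, in that order (R = Rz(yaw) Ry(pitch) Rx(roll)).
In Python, from workcell import get_state, vision, ticket, manip gives the robot as it stands.
- The arm moves only by the tool drive_tool, never from a script. Its argument "targets" is a list of rows, each an object of numbers: "x", "y", "z": the shift along the tool's x, y, z in m; "wx", "wy", "wz": the turn, a rotation vector about the tool's x, y, z in degrees; "claw": the opening, from -1 (shut) to 1 (fully open). In form: [{"x": .., "y": .., "z": .., "wx": .., "wy": .., "wz": .., "claw": ..}, ...]. A call has 1 to 10 rows; each row shifts and turns the commanded pose from where the row before left it, along the tool's axes as they then stand; what a row does not reach is not made up. A row lasts 1/10 s, in which the tool goes at most 50 mm and 8.59 degrees, less where a joint would pass 70% of its speed; a pose out of reach is approached as far as the arm can. A call is refused whole if a number of a shift passes 0.05 or a number of a turn 8.59, either way. A call with a gripper value outside its range is refused whole. The fingers move at their own pace and stop on an object; "force" is the grip in N (left out, the last holds). Time passes only in rows, so rows that do not move let the fingers close. It gives the time, the measured TCP pose, the force, the opening and the grip force at its end, in the units of the state.
- get_state(): the state, without advancing time (a new reading comes with each control period).
- vision.camera(name): name is "scene" or "top"; returns a dict with "image" (420x560x3 uint8, blue, green, red), "z_map" (420x560 float32, mm along the optical axis (not along the pixel's ray), 0 where there is no reading), "intrinsics" (3x3 intrinsics, pixels), "R" (3x3) and "t" (3): a world point X has camera coordinates R X + t. Camera axes: x right, y down, z forward; pixel columns grow to the right and rows downward; lengths in mm; the calibration is good to about 2 mm. A picture is of the moment at which its call begins.
- ticket.hand_in(): hands the job in; it is judged then, once.
Trained networks look in the newest picture that a camera, given by its name, has taken for a name from the list of things; names that differ only in an ending like _2 or _b are one class to them, and where a whole thing is asked for, a point or a joint stands for the part that bears it (a point fixed in the world has none). Each returns a list of dicts, best first, with "score" (0 to 1); they miss things now and then, are a little off and sometimes report something else, mostly with a low value. They report only what shows in the picture. A call takes as long as a camera call. They do not tell look-alikes from the thing itself.
- vision.find_in(camera, target): "rect" ([left, top, right, bottom] in pixels, round what is visible of it).
- vision.tip_of(camera, target): "location" ([column, row] in pixels: a listed point, or the origin of a listed thing).
The state is a dict: "clock": time; "joint_positions": joint angles; "dq": joint speeds; "joint_efforts": joint torques, N m; "tool_pos": TCP position; "tool_rot": TCP orientation; "force": force on the tool from outside, world axes, zero at the start; "ft_torque": the same for the moment, N m; "grip_width": opening from 0.0 (shut) to 1.0 (fully open); "finger_force": force on a finger pad.
Only numpy, scipy, OpenCV 4.12 (cv2) and the standard library are available. Lean on these libraries where they do the work, as an engineer would, in place of code of your own. Each camera call takes 0.05 s, during which the arm holds its last target. There are 200 camera calls.

## Working session

There is one attempt and no reset: what is moved stays moved. The work goes in short steps, Python scripts to look and compute and a tool call to move; the robot and the scene stay as the last step left them, time stands still between calls to the robot, and variables do not carry over. Pictures are saved under pics/ and viewed, at most 10 in all, crops included, and the job is handed in when it is done.

Besides the shell and the picture viewer there is one more tool, called after "Call:" in YAML: its name, and indented under it one key for each argument. drive_tool: Moves the arm, as the interface text tells. Its arguments: {"type":"object","properties":{"targets":{"type":"array"},"force":{"type":"number"}},"required":["targets"]}

```bash
mkdir -p pics && cat > h.py <<'E'
import numpy as np, cv2
from workcell import get_state, vision, ticket, manip
def cam(n):
    c=vision.camera(n); return c
def px2w(c,u,v,z=None):
    K,R,t=np.array(c["intrinsics"]),np.array(c["R"]),np.array(c["t"])
    if z is None: z=c["z_map"][int(round(v)),int(round(u))]
    p=np.linalg.inv(K)@np.array([u,v,1.0])*z
    return R.T@(p-t)
def onplane(c,u,v,h):
    K,R,t=np.array(c["intrinsics"]),np.array(c["R"]),np.array(c["t"])
    d=R.T@np.linalg.inv(K)@np.array([u,v,1.0]); o=-R.T@t
    return o+d*(h-o[2])/d[2]
def cloud(c):
    K,R,t=np.array(c["intrinsics"]),np.array(c["R"]),np.array(c["t"])
    z=c["z_map"]; v,u=np.mgrid[0:z.shape[0],0:z.shape[1]]
    P=np.stack([(u-K[0,2])/K[0,0]*z,(v-K[1,2])/K[1,1]*z,z],-1)
    W=(P-t)@R; W[z<=0]=np.nan
    return W
E
python3 - <<'E'
from h import *
for n in ("scene","top"):
    c=cam(n); cv2.imwrite(f"pics/{n}0.png",c["image"]); print(n,"campos",(-np.array(c["R"]).T@np.array(c["t"])).round())
    W=cloud(c)
    for k in ("tin_mouth","lid_top","lid_middle","block_center","tray_in","ink","jar","brush"):
        for d in vision.tip_of(n,k)[:3]:
            u,v=d["location"]; print(k,round(d["score"],2),[round(u),round(v)],W[int(v),int(u)].round(1))
s=get_state(); print(s)
E
```

```text
scene campos [1299.  140.  651.]
lid_top 0.72 [214, 172] [ 579.9 -145.3  109.2]
lid_middle 0.81 [214, 174] [ 583.4 -146.5  108.7]
block_center 0.94 [301, 193] [543.   46.8  58.5]
block_center 0.93 [414, 211] [562.6 300.3  65.9]
block_center 0.82 [355, 206] [574.8 174.8  66.4]
tray_in 0.83 [354, 222] [576.2 176.3  23.3]
ink 0.93 [266, 272] [768.7  18.1  27.9]
jar 0.84 [436, 268] [686.  348.7  28. ]
brush 0.82 [134, 199] [ 611.9 -344.4   19.8]
top campos [521.  13. 978.]
tin_mouth 0.42 [278, 174] [731.   11.   53.2]
lid_top 0.55 [357, 237] [ 594.7 -144.   111.9]
block_center 0.8 [136, 258] [551.2 289.7  89.8]
block_center 0.73 [265, 273] [525.1  34.2  88.2]
block_center 0.61 [200, 254] [558.6 162.9  92.9]
tray_in 0.77 [202, 262] [544.9 160.5  92.7]
ink 0.69 [281, 173] [733.5   4.7  61.4]
jar 0.71 [123, 210] [647.  329.   72.6]
jar 0.31 [356, 234] [ 600.5 -140.1  112.2]
brush 0.58 [450, 246] [ 588.  -359.9   20.5]
{'clock': 0.9, 'joint_positions': array([-1.23871315,  0.59926983, -0.00248695,  1.59940532,  0.00179959,
        0.94290246, -0.07980091]), 'dq': array([ 0.00088141,  0.00015445, -0.00053303, -0.00107998, -0.00129413,
        0.0008974 ,  0.00186002]), 'joint_efforts': array([ 6.57568544e-04, -7.64814949e+01,  1.49565071e+00, -2.52706450e+01,
       -5.24660863e-02,  1.03681776e-02,  2.51176283e-05]), 'tool_pos': array([288.19758223, 665.25523662, 195.03782164]), 'tool_rot': array([3.14157125e+00, 5.20873469e-05, 2.73281928e+00]), 'force': array([ 0.7239037 , -0.17458857, -0.15935991]), 'ft_torque': array([-0.00874668, -0.00101593,  0.03453922]), 'finger_force': 0.0, 'grip_width': 1.0038969562287343}
```

View pictures.

View pics/scene0.png

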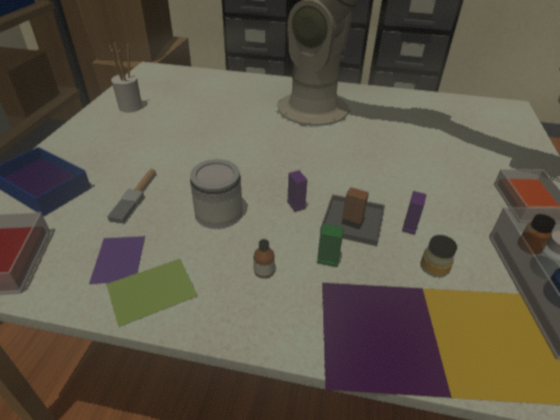

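View pics/top0.png

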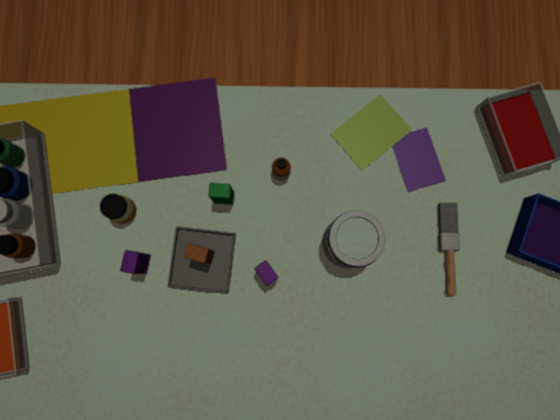

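The images show the tin at scene (217,190) / top (355,238), and the grey tray at scene (354,217) / top (202,260). There are four block candidates in the scene view: purple (298,190), purple (414,211), green (330,243) and wooden brown (355,206). The brown one fits: it is wood and it stands in the tray.

```bash
python3 - <<'E'
from h import *
from scipy.optimize import least_squares
ims=[]
for n,b in (("scene",(315,170,395,245)),("top",(165,220,240,295))):
    c=cam(n); W=cloud(c); im=c["image"]
    ims.append(cv2.resize(im[b[1]:b[3],b[0]:b[2]],(400,375),interpolation=cv2.INTER_CUBIC))
    # block top
    m=(abs(W[...,0]-565)<50)&(abs(W[...,1]-168)<50)&(W[...,2]>84)&(W[...,2]<104)
    P=W[m]; r=cv2.minAreaRect(P[:,:2].astype(np.float32)); print(n,"blocktop",m.sum(),np.median(P[:,2]).round(1),P.mean(0).round(1),r)
    # tray walls
    m=(abs(W[...,0]-560)<95)&(abs(W[...,1]-165)<95)&(W[...,2]>10)&(W[...,2]<24)
    hsv=cv2.cvtColor(im,cv2.COLOR_BGR2HSV); 
    P=W[m]; print(" tray",m.sum(),cv2.minAreaRect(P[:,:2].astype(np.float32)))
    # lid rim
    m=(abs(W[...,0]-590)<75)&(abs(W[...,1]+145)<75)&(W[...,2]>100)&(W[...,2]<130)
    P=W[m]; 
    A=np.c_[P[:,:2]-[590,-145],np.ones(len(P))]; rad=np.hypot(*(P[:,:2]-P[:,:2].mean(0)).T)
    (cx,cy),R_=cv2.minEnclosingCircle(P[:,:2].astype(np.float32)); print(" lid",m.sum(),cx,cy,R_)
    rad=np.hypot(P[:,0]-cx,P[:,1]-cy); s=(rad>43)&(rad<52)
    A=np.c_[P[s,:2]-[cx,cy],np.ones(s.sum())]; q=np.linalg.lstsq(A,P[s,2],rcond=None)[0]; print(" plane deg",np.degrees(q[:2]),q[2])
    # floor, whole table bias
    m=(abs(W[...,0]-480)<30)&(abs(W[...,1]+50)<40); print(" table z",np.nanmedian(W[m][:,2]))
cv2.imwrite("pics/crop0.png",np.hstack(ims))
E
```

```text
scene blocktop 218 92.0 [565.5 175.3  91.2] ((562.1473388671875, 175.0935821533203), (43.3546142578125, 31.2484073638916), 75.11192321777344)
 tray 433 ((550.6666870117188, 176.3841552734375), (129.6009063720703, 134.0089111328125), 84.1636962890625)
 lid 1398 592.3082885742188 -139.04835510253906 56.01594924926758
 plane deg [-4.61804681 -1.65747779] 113.43510490587649
 table z -1.6869446155915222
top blocktop 342 94.1 [561.5 170.2  93.9] ((561.7638549804688, 170.8295135498047), (43.858524322509766, 29.928531646728516), 74.9468002319336)
 tray 544 ((551.599853515625, 172.35757446289062), (131.16427612304688, 130.0393524169922), 84.36760711669922)
 lid 2611 592.8130493164062 -143.24578857421875 56.76284408569336
 plane deg [-1.46779449 -0.21883796] 117.67836103458933
 table z 0.5682802852182152
```

View pics/crop0.png

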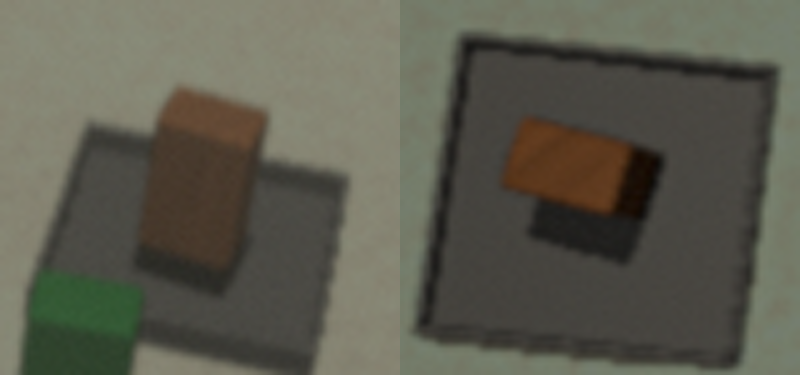

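The crop confirms it: the wooden block with the black foot stands in the grey tray, at about (200,160) in the left half and (570,165) in the right half. Block top is near (562,172), its long side at 75°, and its top is 94 mm high as expected. I'll approach above it with the yaw turned to 75°.

Call:
drive_tool:
  targets:
    - {"x": -0.02,"y": -0.015,"claw": 0.3}
    - {"x": -0.035,"y": -0.027}
    - {"x": -0.035,"y": -0.027}
    - {"x": -0.035,"y": -0.027}
    - {"x": -0.035,"y": -0.027}
    - {"x": -0.035,"y": -0.027}
    - {"x": -0.035,"y": -0.027}
    - {"x": -0.035,"y": -0.027}
    - {"x": -0.035,"y": -0.027}
    - {"x": -0.035,"y": -0.027}

```text
invalid input at $.targets[0]: expected keys x, y, z, wx, wy, wz, claw
```

Call:
drive_tool:
  targets:
    - {"x": -0.035,"y": -0.027}
    - {"x": -0.035,"y": -0.027}
    - {"x": -0.027,"y": -0.02,"wz": 4}
    - {"wz": 8}
    - {"wz": 8}
    - {"wz": 8}
    - {"wz": 8}
    - {"wz": 8}
    - {"wz": 8}
    - {"wz": 8}

```text
invalid input at $.targets[0]: expected keys x, y, z, wx, wy, wz, claw
```

Call:
drive_tool:
  targets:
    - {"wz": 8}
    - {"wz": 8}
    - {"wz": 5.6}
    - {}
    - {}

```text
invalid input at $.targets[0]: expected keys x, y, z, wx, wy, wz, claw
```

```bash
cat >> h.py <<'E'
from scipy.spatial.transform import Rotation as Ro
def shift(target):
    s=get_state(); R=Ro.from_euler('xyz',s["tool_rot"]).as_matrix()
    print("t",round(s["clock"],2),"pos",s["tool_pos"].round(1),"rpy",np.degrees(s["tool_rot"]).round(2),"F",s["force"].round(1),"M",s["ft_torque"].round(2),"w",round(s["grip_width"]*93,1),"g",round(s["finger_force"],1))
    if target is not None: print("tool shift mm",(R.T@(np.array(target)-s["tool_pos"])).round(1))
E
python3 - <<'E'
from h import *
shift([562,172.5,56])
c=cam("top");cv2.imwrite("pics/top1.png",cv2.resize(c["image"][160:330,120:320],(800,680))[:600])
E
```

```text
t 1.0 pos [288.2 665.3 195.1] rpy [180.     0.   156.58] F [ 0.1  0.6 -0.6] M [-0.06  0.01 -0.04] w 93.0 g 0.0
tool shift mm [-447.1 -343.3  139.1]
```

All keys are required in every row.

Call:
drive_tool:
  targets:
    - {"x": -0.02,"y": -0.015,"z": 0,"wx": 0,"wy": 0,"wz": 0,"claw": 0.3}
    - {"x": -0.035,"y": -0.027,"z": 0,"wx": 0,"wy": 0,"wz": 0,"claw": 0.3}
    - {"x": -0.035,"y": -0.027,"z": 0,"wx": 0,"wy": 0,"wz": 0,"claw": 0.3}
    - {"x": -0.035,"y": -0.027,"z": 0,"wx": 0,"wy": 0,"wz": 0,"claw": 0.3}
    - {"x": -0.035,"y": -0.027,"z": 0,"wx": 0,"wy": 0,"wz": 0,"claw": 0.3}
    - {"x": -0.035,"y": -0.027,"z": 0,"wx": 0,"wy": 0,"wz": 0,"claw": 0.3}
    - {"x": -0.035,"y": -0.027,"z": 0,"wx": 0,"wy": 0,"wz": 0,"claw": 0.3}
    - {"x": -0.035,"y": -0.027,"z": 0,"wx": 0,"wy": 0,"wz": 0,"claw": 0.3}
    - {"x": -0.035,"y": -0.027,"z": 0,"wx": 0,"wy": 0,"wz": 0,"claw": 0.3}
    - {"x": -0.035,"y": -0.027,"z": 0,"wx": 0,"wy": 0,"wz": 0,"claw": 0.3}

```text
clock: 2.05
tool_pos: [493.8, 293.8, 195.3]
tool_rot: [3.141, 0.0, 2.733]
force: [0.0, -0.3, -0.4]
grip_width: 0.652
finger_force: 0.0
```

Call:
drive_tool:
  targets:
    - {"x": -0.035,"y": -0.027,"z": 0,"wx": 0,"wy": 0,"wz": 0,"claw": 0.3}
    - {"x": -0.035,"y": -0.027,"z": 0,"wx": 0,"wy": 0,"wz": 0,"claw": 0.3}
    - {"x": -0.027,"y": -0.02,"z": 0,"wx": 0,"wy": 0,"wz": 0,"claw": 0.3}
    - {"x": 0,"y": 0,"z": 0,"wx": 0,"wy": 0,"wz": 8,"claw": 0.3}
    - {"x": 0,"y": 0,"z": 0,"wx": 0,"wy": 0,"wz": 8,"claw": 0.3}
    - {"x": 0,"y": 0,"z": 0,"wx": 0,"wy": 0,"wz": 8,"claw": 0.3}
    - {"x": 0,"y": 0,"z": 0,"wx": 0,"wy": 0,"wz": 8,"claw": 0.3}
    - {"x": 0,"y": 0,"z": 0,"wx": 0,"wy": 0,"wz": 8,"claw": 0.3}
    - {"x": 0,"y": 0,"z": 0,"wx": 0,"wy": 0,"wz": 8,"claw": 0.3}
    - {"x": 0,"y": 0,"z": 0,"wx": 0,"wy": 0,"wz": 8,"claw": 0.3}

```text
clock: 3.05
tool_pos: [552.7, 189.0, 195.2]
tool_rot: [3.141, -0.0, 1.75]
force: [-0.3, 0.6, 0.1]
grip_width: 0.651
finger_force: 0.0
```

Call:
drive_tool:
  targets:
    - {"x": 0,"y": 0,"z": 0,"wx": 0,"wy": 0,"wz": 8,"claw": 0.3}
    - {"x": 0,"y": 0,"z": 0,"wx": 0,"wy": 0,"wz": 8,"claw": 0.3}
    - {"x": 0,"y": 0,"z": 0,"wx": 0,"wy": 0,"wz": 8,"claw": 0.3}
    - {"x": 0,"y": 0,"z": 0,"wx": 0,"wy": 0,"wz": 1.6,"claw": 0.3}
    - {"x": 0,"y": 0,"z": 0,"wx": 0,"wy": 0,"wz": 0,"claw": 0.3}
    - {"x": 0,"y": 0,"z": 0,"wx": 0,"wy": 0,"wz": 0,"claw": 0.3}

```text
clock: 3.65
tool_pos: [552.6, 189.0, 195.0]
tool_rot: [3.142, -0.0, 1.312]
force: [-0.4, 0.1, -0.4]
grip_width: 0.65
finger_force: 0.0
```

```bash
python3 - <<'E'
from h import *
shift([562,172.5,56])
c=cam("scene"); im=c["image"][110:250,280:440]; cv2.imwrite("pics/scene1.png",cv2.resize(im,(640,560),interpolation=cv2.INTER_CUBIC))
E
```

```text
t 3.65 pos [552.6 189.  195. ] rpy [180.    -0.    75.16] F [-0.4  0.1 -0.4] M [-0.    0.11 -0.02] w 60.5 g 0.0
tool shift mm [-13.5  13.3 139. ]
```

View pics/scene1.png

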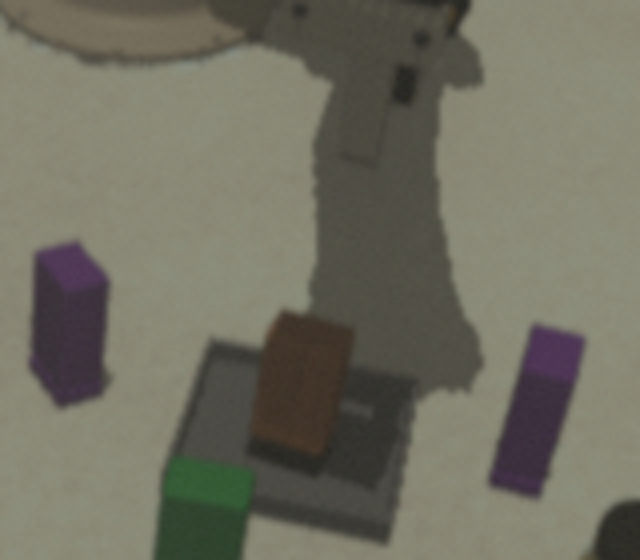

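The scene view shows the fingers at crop (360,160), above and behind the block at (300,390), with nothing in the way. I'll centre over the block, then descend and grip.

Call:
drive_tool:
  targets:
    - {"x": -0.0135,"y": 0.0135,"z": 0.01,"wx": 0,"wy": 0,"wz": 0,"claw": 0.3}
    - {"x": 0,"y": 0,"z": 0.03,"wx": 0,"wy": 0,"wz": 0,"claw": 0.3}
    - {"x": 0,"y": 0,"z": 0.03,"wx": 0,"wy": 0,"wz": 0,"claw": 0.3}
    - {"x": 0,"y": 0,"z": 0.02,"wx": 0,"wy": 0,"wz": 0,"claw": 0.3}
    - {"x": 0,"y": 0,"z": 0.015,"wx": 0,"wy": 0,"wz": 0,"claw": 0.3}
    - {"x": 0,"y": 0,"z": 0.015,"wx": 0,"wy": 0,"wz": 0,"claw": 0.3}
    - {"x": 0,"y": 0,"z": 0.01,"wx": 0,"wy": 0,"wz": 0,"claw": 0.3}
    - {"x": 0,"y": 0,"z": 0.009,"wx": 0,"wy": 0,"wz": 0,"claw": 0.3}
    - {"x": 0,"y": 0,"z": 0,"wx": 0,"wy": 0,"wz": 0,"claw": 0.3}

```text
clock: 4.6
tool_pos: [561.8, 172.2, 55.2]
tool_rot: [-3.14, 0.001, 1.309]
force: [-0.6, 0.1, 1.0]
grip_width: 0.649
finger_force: 0.0
```

Call:
drive_tool:
  targets:
    - {"x": 0,"y": 0,"z": 0,"wx": 0,"wy": 0,"wz": 0,"claw": -0.1}
    - {"x": 0,"y": 0,"z": 0,"wx": 0,"wy": 0,"wz": 0,"claw": -0.25}
    - {"x": 0,"y": 0,"z": 0,"wx": 0,"wy": 0,"wz": 0,"claw": -0.5}
    - {"x": 0,"y": 0,"z": 0,"wx": 0,"wy": 0,"wz": 0,"claw": -0.6}
    - {"x": 0,"y": 0,"z": 0,"wx": 0,"wy": 0,"wz": 0,"claw": -0.6}
    - {"x": 0,"y": 0,"z": 0,"wx": 0,"wy": 0,"wz": 0,"claw": -0.6}
  force: 30

```text
clock: 5.2
tool_pos: [562.3, 172.5, 56.3]
tool_rot: [3.141, -0.0, 1.309]
force: [-0.4, -0.0, 2.6]
grip_width: 0.324
finger_force: 29.9
```

Gripped at 30 mm width. I'll lift and carry the block to the high side of the lid (−x), about 48 mm off-centre.

Call:
drive_tool:
  targets:
    - {"x": 0,"y": 0,"z": -0.005,"wx": 0,"wy": 0,"wz": 0,"claw": -0.6}
    - {"x": 0,"y": 0,"z": -0.02,"wx": 0,"wy": 0,"wz": 0,"claw": -0.6}
    - {"x": 0,"y": 0,"z": -0.03,"wx": 0,"wy": 0,"wz": 0,"claw": -0.6}
    - {"x": 0,"y": 0,"z": -0.035,"wx": 0,"wy": 0,"wz": 0,"claw": -0.6}
    - {"x": 0,"y": 0,"z": -0.035,"wx": 0,"wy": 0,"wz": 0,"claw": -0.6}
    - {"x": 0,"y": 0,"z": -0.02,"wx": 0,"wy": 0,"wz": 0,"claw": -0.6}
    - {"x": 0,"y": 0,"z": 0,"wx": 0,"wy": 0,"wz": 0,"claw": -0.6}
  force: 40

```text
clock: 5.9
tool_pos: [563.6, 172.6, 204.1]
tool_rot: [3.138, -0.003, 1.309]
force: [-0.8, -0.3, -1.8]
grip_width: 0.314
finger_force: 39.9
```

Call:
drive_tool:
  targets:
    - {"x": -0.02,"y": 0.004,"z": 0,"wx": 0,"wy": 0,"wz": 0,"claw": -0.6}
    - {"x": -0.035,"y": 0.0075,"z": 0,"wx": 0,"wy": 0,"wz": 0,"claw": -0.6}
    - {"x": -0.04,"y": 0.0085,"z": 0,"wx": 0,"wy": 0,"wz": 0,"claw": -0.6}
    - {"x": -0.04,"y": 0.0085,"z": 0,"wx": 0,"wy": 0,"wz": 0,"claw": -0.6}
    - {"x": -0.04,"y": 0.0085,"z": 0,"wx": 0,"wy": 0,"wz": 0,"claw": -0.6}
    - {"x": -0.04,"y": 0.0085,"z": 0,"wx": 0,"wy": 0,"wz": 0,"claw": -0.6}
    - {"x": -0.04,"y": 0.0085,"z": 0,"wx": 0,"wy": 0,"wz": 0,"claw": -0.6}
    - {"x": -0.025,"y": 0.0055,"z": 0,"wx": 0,"wy": 0,"wz": 0,"claw": -0.6}
    - {"x": -0.015,"y": 0.003,"z": 0,"wx": 0,"wy": 0,"wz": 0,"claw": -0.6}
    - {"x": 0,"y": 0,"z": 0,"wx": 0,"wy": 0,"wz": 0,"claw": -0.6}

```text
clock: 6.9
tool_pos: [545.4, -130.6, 200.4]
tool_rot: [-3.141, 0.001, 1.306]
force: [-0.7, 0.6, -0.9]
grip_width: 0.321
finger_force: 39.9
```

Call:
drive_tool:
  targets:
    - {"x": 0,"y": 0,"z": 0.005,"wx": 0,"wy": 0,"wz": 0,"claw": -0.6}
    - {"x": 0,"y": 0,"z": 0.005,"wx": 0,"wy": 0,"wz": 0,"claw": -0.6}
    - {"x": 0,"y": 0,"z": 0,"wx": 0,"wy": 0,"wz": 0,"claw": -0.6}

```text
clock: 7.2
tool_pos: [545.8, -126.9, 190.0]
tool_rot: [-3.14, -0.0, 1.311]
force: [0.1, 0.2, -0.8]
grip_width: 0.318
finger_force: 39.9
```

```bash
python3 - <<'E'
from h import *
shift([546.1,-128.6,172])
ims=[]
for n,b in (("top",(290,170,410,290)),("scene",(170,90,270,190))):
    c=cam(n); ims.append(cv2.resize(c["image"][b[1]:b[3],b[0]:b[2]],(400,400),interpolation=cv2.INTER_CUBIC))
cv2.imwrite("pics/over.png",np.hstack(ims))
E
```

```text
t 7.2 pos [ 545.8 -126.9  190. ] rpy [-1.799e+02 -1.000e-02  7.512e+01] F [ 0.1  0.2 -0.8] M [-0.07  0.09  0.04] w 29.5 g 39.9
tool shift mm [-1.6  0.8 18. ]
```

View pics/over.png

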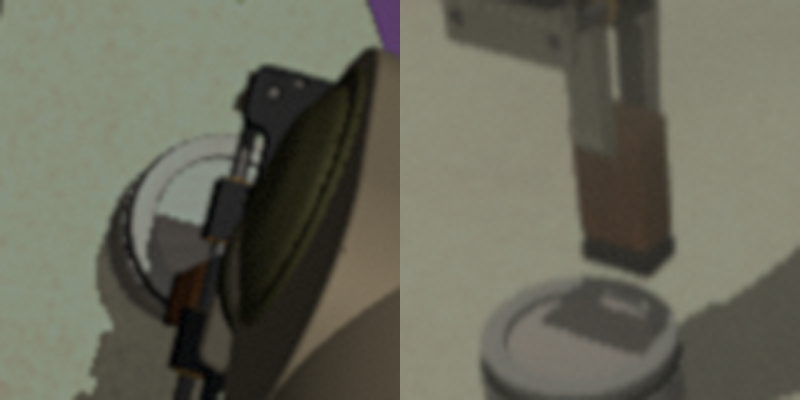

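The block hangs upright over the far rim: foot at crop (630,260), rim at (600,300). I'll check the camera-to-robot offset against the held block in the same view as the lid.

```bash
python3 - <<'E'
from h import *
from scipy.optimize import least_squares
c=cam("scene"); W=cloud(c)
m=(abs(W[...,0]-550)<45)&(abs(W[...,1]+128)<45)&(W[...,2]>142)&(W[...,2]<168)
P=W[m]; print(m.sum(), "bounds",np.percentile(P,[3,50,97],axis=0).round(1))
ex=np.array([.966,-.259]);ey=np.array([.259,.966]); d=P[:,:2]-[545.8,-126.9]
print("along 30mm axis (expect +15 face)",np.percentile(d@ex,[10,50,90]).round(1),"along 44 (expect -22..22)",np.percentile(d@ey,[1,50,99]).round(1), "zmin",)
m=(abs(W[...,0]-592)<70)&(abs(W[...,1]+141)<70)&(W[...,2]>108)&(W[...,2]<122)
P=W[m]
# bright outer edge: fit circle to the +x half border
ang=np.degrees(np.arctan2(P[:,1]+140,P[:,0]-592)); rr=np.hypot(P[:,1]+140,P[:,0]-592)
for a in range(-180,180,30):
    s=abs((ang-a+180)%360-180)<6
    if s.sum()>3: print(a,np.percentile(rr[s],97).round(1),np.median(P[s&(rr>42)&(rr<53)][:,2]).round(1))
E
```

```text
227 bounds [[ 539.1 -146.7  142.8]
 [ 557.3 -118.7  154.9]
 [ 564.  -101.3  167. ]]
along 30mm axis (expect +15 face) [-6.4 11.9 13.9] along 44 (expect -22..22) [-18.5  11.7  24.3] zmin
-180 51.1 116.7
-150 51.9 115.6
-120 52.3 115.9
-90 52.0 115.3
-60 53.2 114.7
-30 53.7 114.3
0 54.3 113.9
30 54.7 114.0
60 54.5 114.4
90 55.0 115.8
120 53.0 116.0
150 52.3 116.5
```

The scene camera reads about 3 mm high in y, so the lid centre is near (593, −142) and the −x side is highest (about 118 mm). Now lowering to just above the rim.

Call:
drive_tool:
  targets:
    - {"x": -0.0027,"y": 0.0015,"z": 0.006,"wx": 0,"wy": 0,"wz": 0,"claw": -0.6}
    - {"x": 0,"y": 0,"z": 0.006,"wx": 0,"wy": 0,"wz": 0,"claw": -0.6}
    - {"x": 0,"y": 0,"z": 0.003,"wx": 0,"wy": 0,"wz": 0,"claw": -0.6}
    - {"x": 0,"y": 0,"z": 0.001,"wx": 0,"wy": 0,"wz": 0,"claw": -0.6}
    - {"x": 0,"y": 0,"z": 0,"wx": 0,"wy": 0,"wz": 0,"claw": -0.6}

```text
clock: 7.85
tool_pos: [546.7, -131.8, 174.8]
tool_rot: [-3.141, 0.0, 1.309]
force: [-0.3, 0.3, -0.7]
grip_width: 0.318
finger_force: 39.9
```

Call:
drive_tool:
  targets:
    - {"x": 0,"y": 0,"z": 0.0005,"wx": 0,"wy": 0,"wz": 0,"claw": -0.6}
    - {"x": 0,"y": 0,"z": 0.0005,"wx": 0,"wy": 0,"wz": 0,"claw": -0.6}
    - {"x": 0,"y": 0,"z": 0.0005,"wx": 0,"wy": 0,"wz": 0,"claw": -0.6}
    - {"x": 0,"y": 0,"z": 0.0005,"wx": 0,"wy": 0,"wz": 0,"claw": -0.6}
    - {"x": 0,"y": 0,"z": 0,"wx": 0,"wy": 0,"wz": 0,"claw": -0.6}

```text
clock: 8.35
tool_pos: [546.8, -131.7, 173.0]
tool_rot: [3.142, -0.0, 1.309]
force: [-0.1, 0.3, -0.8]
grip_width: 0.318
finger_force: 39.9
```

Call:
drive_tool:
  targets:
    - {"x": 0,"y": 0,"z": 0.0005,"wx": 0,"wy": 0,"wz": 0,"claw": -0.6}
    - {"x": 0,"y": 0,"z": 0.0005,"wx": 0,"wy": 0,"wz": 0,"claw": -0.6}
    - {"x": 0,"y": 0,"z": 0,"wx": 0,"wy": 0,"wz": 0,"claw": -0.6}

```text
clock: 8.65
tool_pos: [546.8, -131.7, 172.0]
tool_rot: [-3.142, 0.0, 1.309]
force: [0.3, -0.4, -1.7]
grip_width: 0.316
finger_force: 39.9
```

Call:
drive_tool:
  targets:
    - {"x": 0,"y": 0,"z": 0.0005,"wx": 0,"wy": 0,"wz": 0,"claw": -0.6}
    - {"x": 0,"y": 0,"z": 0.0005,"wx": 0,"wy": 0,"wz": 0,"claw": -0.6}
    - {"x": 0,"y": 0,"z": 0,"wx": 0,"wy": 0,"wz": 0,"claw": -0.6}

```text
clock: 8.95
tool_pos: [546.8, -131.8, 171.0]
tool_rot: [-3.142, 0.0, 1.309]
force: [-0.3, 1.0, -1.1]
grip_width: 0.317
finger_force: 39.9
```

Call:
drive_tool:
  targets:
    - {"x": 0,"y": 0,"z": 0.0005,"wx": 0,"wy": 0,"wz": 0,"claw": -0.6}
    - {"x": 0,"y": 0,"z": 0.0005,"wx": 0,"wy": 0,"wz": 0,"claw": -0.6}
    - {"x": 0,"y": 0,"z": 0,"wx": 0,"wy": 0,"wz": 0,"claw": -0.6}

```text
clock: 9.25
tool_pos: [546.9, -131.7, 170.3]
tool_rot: [3.141, -0.0, 1.309]
force: [-0.7, 0.7, 3.6]
grip_width: 0.317
finger_force: 39.9
```

Call:
drive_tool:
  targets:
    - {"x": 0,"y": 0,"z": 0.0005,"wx": 0,"wy": 0,"wz": 0,"claw": -0.6}
    - {"x": 0,"y": 0,"z": 0.0005,"wx": 0,"wy": 0,"wz": 0,"claw": -0.6}
    - {"x": 0,"y": 0,"z": 0,"wx": 0,"wy": 0,"wz": 0,"claw": -0.6}

```text
clock: 9.55
tool_pos: [547.0, -131.6, 169.6]
tool_rot: [3.141, -0.001, 1.309]
force: [-1.8, 1.1, 8.3]
grip_width: 0.317
finger_force: 40.0
```

Call:
drive_tool:
  targets:
    - {"x": 0,"y": 0,"z": 0.0005,"wx": 0,"wy": 0,"wz": 0,"claw": -0.6}
    - {"x": 0,"y": 0,"z": 0.0005,"wx": 0,"wy": 0,"wz": 0,"claw": -0.6}
    - {"x": 0,"y": 0,"z": 0,"wx": 0,"wy": 0,"wz": 0,"claw": -0.6}

```text
clock: 9.85
tool_pos: [546.9, -131.7, 168.9]
tool_rot: [3.141, -0.001, 1.309]
force: [-3.4, 0.6, 12.7]
grip_width: 0.316
finger_force: 40.0
```

Call:
drive_tool:
  targets:
    - {"x": 0,"y": 0,"z": 0.0005,"wx": 0,"wy": 0,"wz": 0,"claw": -0.6}
    - {"x": 0,"y": 0,"z": 0.0005,"wx": 0,"wy": 0,"wz": 0,"claw": -0.6}
    - {"x": 0,"y": 0,"z": 0,"wx": 0,"wy": 0,"wz": 0,"claw": -0.6}

```text
clock: 10.15
tool_pos: [546.7, -131.8, 167.9]
tool_rot: [3.141, -0.001, 1.309]
force: [-3.7, 0.9, 12.5]
grip_width: 0.318
finger_force: 40.1
```

Call:
drive_tool:
  targets:
    - {"x": 0,"y": 0,"z": 0.0005,"wx": 0,"wy": 0,"wz": 0,"claw": -0.6}
    - {"x": 0,"y": 0,"z": 0.0005,"wx": 0,"wy": 0,"wz": 0,"claw": -0.6}
    - {"x": 0,"y": 0,"z": 0,"wx": 0,"wy": 0,"wz": 0,"claw": -0.6}

```text
clock: 10.45
tool_pos: [546.6, -131.8, 166.9]
tool_rot: [3.142, -0.0, 1.309]
force: [-3.8, 0.8, 11.8]
grip_width: 0.321
finger_force: 40.0
```

Call:
drive_tool:
  targets:
    - {"x": 0,"y": 0,"z": 0.0005,"wx": 0,"wy": 0,"wz": 0,"claw": -0.6}
    - {"x": 0,"y": 0,"z": 0.0005,"wx": 0,"wy": 0,"wz": 0,"claw": -0.6}
    - {"x": 0,"y": 0,"z": 0,"wx": 0,"wy": 0,"wz": 0,"claw": -0.6}

```text
clock: 10.75
tool_pos: [546.5, -131.8, 165.8]
tool_rot: [-3.141, -0.0, 1.309]
force: [-3.9, 0.8, 11.2]
grip_width: 0.322
finger_force: 40.0
```

Call:
drive_tool:
  targets:
    - {"x": 0,"y": 0,"z": 0.0005,"wx": 0,"wy": 0,"wz": 0,"claw": -0.6}
    - {"x": 0,"y": 0,"z": 0.0005,"wx": 0,"wy": 0,"wz": 0,"claw": -0.6}
    - {"x": 0,"y": 0,"z": 0.0005,"wx": 0,"wy": 0,"wz": 0,"claw": -0.6}
    - {"x": 0,"y": 0,"z": 0,"wx": 0,"wy": 0,"wz": 0,"claw": -0.6}

```text
clock: 11.15
tool_pos: [546.4, -131.8, 164.4]
tool_rot: [-3.141, -0.001, 1.309]
force: [-4.5, 1.0, 13.2]
grip_width: 0.317
finger_force: 40.1
```

Call:
drive_tool:
  targets:
    - {"x": 0,"y": 0,"z": -0.005,"wx": 0,"wy": 0,"wz": 0,"claw": -0.6}
    - {"x": 0,"y": 0,"z": -0.01,"wx": 0,"wy": 0,"wz": 0,"claw": -0.6}
    - {"x": 0.0015,"y": 0.02,"z": 0,"wx": 0,"wy": 0,"wz": 0,"claw": -0.6}
    - {"x": 0,"y": 0.03,"z": 0,"wx": 0,"wy": 0,"wz": 0,"claw": -0.6}
    - {"x": 0,"y": 0.03,"z": 0,"wx": 0,"wy": 0,"wz": 0,"claw": -0.6}
    - {"x": 0,"y": 0.016,"z": 0,"wx": 0,"wy": 0,"wz": 0,"claw": -0.6}
    - {"x": 0,"y": 0,"z": 0,"wx": 0,"wy": 0,"wz": 0,"claw": -0.6}
    - {"x": 0,"y": 0,"z": 0.006,"wx": 0,"wy": 0,"wz": 0,"claw": -0.6}
    - {"x": 0,"y": 0,"z": 0,"wx": 0,"wy": 0,"wz": 0,"claw": -0.6}

```text
clock: 12.05
tool_pos: [638.4, -154.8, 171.7]
tool_rot: [-3.14, 0.0, 1.309]
force: [-0.6, 0.0, -0.6]
grip_width: 0.317
finger_force: 39.9
```

Call:
drive_tool:
  targets:
    - {"x": 0,"y": 0,"z": 0.001,"wx": 0,"wy": 0,"wz": 0,"claw": -0.6}
    - {"x": 0,"y": 0,"z": 0.001,"wx": 0,"wy": 0,"wz": 0,"claw": -0.6}
    - {"x": 0,"y": 0,"z": 0.001,"wx": 0,"wy": 0,"wz": 0,"claw": -0.6}
    - {"x": 0,"y": 0,"z": 0,"wx": 0,"wy": 0,"wz": 0,"claw": -0.6}

```text
clock: 12.45
tool_pos: [639.8, -155.1, 169.5]
tool_rot: [-3.142, -0.0, 1.309]
force: [-0.7, -0.3, -0.9]
grip_width: 0.321
finger_force: 39.9
```

Call:
drive_tool:
  targets:
    - {"x": 0,"y": 0,"z": 0.0005,"wx": 0,"wy": 0,"wz": 0,"claw": -0.6}
    - {"x": 0,"y": 0,"z": 0.0005,"wx": 0,"wy": 0,"wz": 0,"claw": -0.6}
    - {"x": 0,"y": 0,"z": 0.0005,"wx": 0,"wy": 0,"wz": 0,"claw": -0.6}
    - {"x": 0,"y": 0,"z": 0,"wx": 0,"wy": 0,"wz": 0,"claw": -0.6}

```text
clock: 12.85
tool_pos: [640.0, -155.2, 168.2]
tool_rot: [3.141, -0.0, 1.309]
force: [-0.1, -0.3, 1.3]
grip_width: 0.318
finger_force: 39.9
```

Call:
drive_tool:
  targets:
    - {"x": 0,"y": 0,"z": 0.0005,"wx": 0,"wy": 0,"wz": 0,"claw": -0.6}
    - {"x": 0,"y": 0,"z": 0.0005,"wx": 0,"wy": 0,"wz": 0,"claw": -0.6}
    - {"x": 0,"y": 0,"z": 0,"wx": 0,"wy": 0,"wz": 0,"claw": -0.6}

```text
clock: 13.15
tool_pos: [640.1, -155.3, 167.7]
tool_rot: [3.141, -0.0, 1.308]
force: [-1.7, 1.4, 5.8]
grip_width: 0.32
finger_force: 40.0
```

Call:
drive_tool:
  targets:
    - {"x": 0,"y": 0,"z": 0.0005,"wx": 0,"wy": 0,"wz": 0,"claw": -0.6}
    - {"x": 0,"y": 0,"z": 0.0005,"wx": 0,"wy": 0,"wz": 0,"claw": -0.6}
    - {"x": 0,"y": 0,"z": 0,"wx": 0,"wy": 0,"wz": 0,"claw": -0.6}

```text
clock: 13.45
tool_pos: [640.3, -155.4, 167.1]
tool_rot: [3.14, -0.0, 1.309]
force: [-1.1, 1.1, 8.8]
grip_width: 0.32
finger_force: 40.0
```

Call:
drive_tool:
  targets:
    - {"x": 0,"y": 0,"z": 0.0005,"wx": 0,"wy": 0,"wz": 0,"claw": -0.6}
    - {"x": 0,"y": 0,"z": 0.0005,"wx": 0,"wy": 0,"wz": 0,"claw": -0.6}
    - {"x": 0,"y": 0,"z": 0.0005,"wx": 0,"wy": 0,"wz": 0,"claw": -0.6}
    - {"x": 0,"y": 0,"z": 0,"wx": 0,"wy": 0,"wz": 0,"claw": -0.6}

```text
clock: 13.85
tool_pos: [640.5, -155.5, 165.7]
tool_rot: [3.14, -0.0, 1.308]
force: [-2.1, 0.2, 7.4]
grip_width: 0.316
finger_force: 40.0
```

Call:
drive_tool:
  targets:
    - {"x": 0,"y": 0,"z": 0.0005,"wx": 0,"wy": 0,"wz": 0,"claw": -0.6}
    - {"x": 0,"y": 0,"z": 0.0005,"wx": 0,"wy": 0,"wz": 0,"claw": -0.6}
    - {"x": 0,"y": 0,"z": 0.0005,"wx": 0,"wy": 0,"wz": 0,"claw": -0.6}
    - {"x": 0,"y": 0,"z": 0,"wx": 0,"wy": 0,"wz": 0,"claw": -0.6}

```text
clock: 14.25
tool_pos: [640.7, -155.6, 164.3]
tool_rot: [3.139, -0.0, 1.308]
force: [-1.5, -0.5, 8.8]
grip_width: 0.317
finger_force: 40.0
```

Call:
drive_tool:
  targets:
    - {"x": 0,"y": 0,"z": 0.0005,"wx": 0,"wy": 0,"wz": 0,"claw": -0.6}
    - {"x": 0,"y": 0,"z": 0.0005,"wx": 0,"wy": 0,"wz": 0,"claw": -0.6}
    - {"x": 0,"y": 0,"z": 0,"wx": 0,"wy": 0,"wz": 0,"claw": -0.6}

```text
clock: 14.55
tool_pos: [640.8, -155.7, 163.5]
tool_rot: [3.139, -0.0, 1.308]
force: [-2.0, -0.6, 11.2]
grip_width: 0.313
finger_force: 40.0
```

Call:
drive_tool:
  targets:
    - {"x": 0,"y": 0,"z": 0.0005,"wx": 0,"wy": 0,"wz": 0,"claw": -0.6}
    - {"x": 0,"y": 0,"z": 0.0005,"wx": 0,"wy": 0,"wz": 0,"claw": -0.6}
    - {"x": 0,"y": 0,"z": 0,"wx": 0,"wy": 0,"wz": 0,"claw": -0.6}

```text
clock: 14.85
tool_pos: [641.0, -155.8, 162.7]
tool_rot: [3.139, -0.0, 1.308]
force: [-0.6, -0.0, 12.4]
grip_width: 0.322
finger_force: 40.0
```

Call:
drive_tool:
  targets:
    - {"x": 0,"y": 0,"z": -0.005,"wx": 0,"wy": 0,"wz": 0,"claw": -0.6}
    - {"x": 0,"y": 0,"z": -0.01,"wx": 0,"wy": 0,"wz": 0,"claw": -0.6}
    - {"x": 0.018,"y": -0.018,"z": 0,"wx": 0,"wy": 0,"wz": 0,"claw": -0.6}
    - {"x": 0.02,"y": -0.02,"z": 0,"wx": 0,"wy": 0,"wz": 0,"claw": -0.6}
    - {"x": 0.011,"y": -0.012,"z": 0,"wx": 0,"wy": 0,"wz": 0,"claw": -0.6}
    - {"x": 0,"y": 0,"z": 0,"wx": 0,"wy": 0,"wz": 0,"claw": -0.6}
    - {"x": 0,"y": 0,"z": 0.006,"wx": 0,"wy": 0,"wz": 0,"claw": -0.6}
    - {"x": 0,"y": 0,"z": 0,"wx": 0,"wy": 0,"wz": 0,"claw": -0.6}

```text
clock: 15.65
tool_pos: [604.5, -95.9, 169.4]
tool_rot: [-3.141, 0.001, 1.308]
force: [0.4, 0.6, -1.1]
grip_width: 0.318
finger_force: 39.9
```

Call:
drive_tool:
  targets:
    - {"x": 0,"y": 0,"z": 0.001,"wx": 0,"wy": 0,"wz": 0,"claw": -0.6}
    - {"x": 0,"y": 0,"z": 0.001,"wx": 0,"wy": 0,"wz": 0,"claw": -0.6}
    - {"x": 0,"y": 0,"z": 0.0005,"wx": 0,"wy": 0,"wz": 0,"claw": -0.6}
    - {"x": 0,"y": 0,"z": 0,"wx": 0,"wy": 0,"wz": 0,"claw": -0.6}

```text
clock: 16.05
tool_pos: [604.4, -95.2, 167.4]
tool_rot: [-3.141, 0.0, 1.308]
force: [0.6, 0.5, -1.2]
grip_width: 0.32
finger_force: 39.9
```

Call:
drive_tool:
  targets:
    - {"x": 0,"y": 0,"z": 0.0005,"wx": 0,"wy": 0,"wz": 0,"claw": -0.6}
    - {"x": 0,"y": 0,"z": 0.0005,"wx": 0,"wy": 0,"wz": 0,"claw": -0.6}
    - {"x": 0,"y": 0,"z": 0.0005,"wx": 0,"wy": 0,"wz": 0,"claw": -0.6}
    - {"x": 0,"y": 0,"z": 0,"wx": 0,"wy": 0,"wz": 0,"claw": -0.6}

```text
clock: 16.45
tool_pos: [604.3, -94.9, 166.0]
tool_rot: [-3.142, 0.0, 1.309]
force: [-0.1, -0.4, -0.4]
grip_width: 0.319
finger_force: 39.9
```

Call:
drive_tool:
  targets:
    - {"x": 0,"y": 0,"z": 0.0005,"wx": 0,"wy": 0,"wz": 0,"claw": -0.6}
    - {"x": 0,"y": 0,"z": 0.0005,"wx": 0,"wy": 0,"wz": 0,"claw": -0.6}
    - {"x": 0,"y": 0,"z": 0,"wx": 0,"wy": 0,"wz": 0,"claw": -0.6}

```text
clock: 16.75
tool_pos: [604.3, -94.9, 165.0]
tool_rot: [-3.142, 0.0, 1.309]
force: [-0.2, -0.3, -1.1]
grip_width: 0.319
finger_force: 39.9
```

Call:
drive_tool:
  targets:
    - {"x": 0,"y": 0,"z": 0.0005,"wx": 0,"wy": 0,"wz": 0,"claw": -0.6}
    - {"x": 0,"y": 0,"z": 0.0005,"wx": 0,"wy": 0,"wz": 0,"claw": -0.6}
    - {"x": 0,"y": 0,"z": 0,"wx": 0,"wy": 0,"wz": 0,"claw": -0.6}

```text
clock: 17.05
tool_pos: [604.5, -94.9, 164.4]
tool_rot: [3.141, -0.0, 1.309]
force: [-0.7, -0.1, 3.8]
grip_width: 0.324
finger_force: 40.0
```

Call:
drive_tool:
  targets:
    - {"x": 0,"y": 0,"z": 0.0005,"wx": 0,"wy": 0,"wz": 0,"claw": -0.6}
    - {"x": 0,"y": 0,"z": 0.0005,"wx": 0,"wy": 0,"wz": 0,"claw": -0.6}
    - {"x": 0,"y": 0,"z": 0,"wx": 0,"wy": 0,"wz": 0,"claw": -0.6}

```text
clock: 17.35
tool_pos: [604.6, -94.8, 163.7]
tool_rot: [3.141, -0.001, 1.309]
force: [-1.7, 1.0, 7.4]
grip_width: 0.319
finger_force: 40.0
```

Call:
drive_tool:
  targets:
    - {"x": 0,"y": 0,"z": 0.0005,"wx": 0,"wy": 0,"wz": 0,"claw": -0.6}
    - {"x": 0,"y": 0,"z": 0.0005,"wx": 0,"wy": 0,"wz": 0,"claw": -0.6}
    - {"x": 0,"y": 0,"z": 0,"wx": 0,"wy": 0,"wz": 0,"claw": -0.6}

```text
clock: 17.65
tool_pos: [604.7, -94.7, 163.0]
tool_rot: [3.141, -0.001, 1.309]
force: [-2.8, 1.1, 10.4]
grip_width: 0.32
finger_force: 40.0
```

Call:
drive_tool:
  targets:
    - {"x": 0,"y": 0,"z": 0.0005,"wx": 0,"wy": 0,"wz": 0,"claw": -0.6}
    - {"x": 0,"y": 0,"z": 0.0005,"wx": 0,"wy": 0,"wz": 0,"claw": -0.6}
    - {"x": 0,"y": 0,"z": 0,"wx": 0,"wy": 0,"wz": 0,"claw": -0.6}

```text
clock: 17.95
tool_pos: [604.7, -94.6, 162.1]
tool_rot: [3.141, -0.001, 1.309]
force: [-2.7, 2.0, 10.0]
grip_width: 0.318
finger_force: 40.0
```

Call:
drive_tool:
  targets:
    - {"x": 0,"y": 0,"z": 0.0005,"wx": 0,"wy": 0,"wz": 0,"claw": -0.6}
    - {"x": 0,"y": 0,"z": 0.0005,"wx": 0,"wy": 0,"wz": 0,"claw": -0.6}
    - {"x": 0,"y": 0,"z": 0,"wx": 0,"wy": 0,"wz": 0,"claw": -0.6}

```text
clock: 18.25
tool_pos: [604.8, -94.5, 161.6]
tool_rot: [3.14, -0.001, 1.309]
force: [-3.5, 1.7, 16.1]
grip_width: 0.317
finger_force: 40.1
```

Call:
drive_tool:
  targets:
    - {"x": 0,"y": 0,"z": 0.0005,"wx": 0,"wy": 0,"wz": 0,"claw": -0.6}
    - {"x": 0,"y": 0,"z": 0.0005,"wx": 0,"wy": 0,"wz": 0,"claw": -0.6}
    - {"x": 0,"y": 0,"z": 0,"wx": 0,"wy": 0,"wz": 0,"claw": -0.6}

```text
clock: 18.55
tool_pos: [604.9, -94.5, 161.2]
tool_rot: [3.14, -0.002, 1.309]
force: [-4.7, 3.4, 22.5]
grip_width: 0.317
finger_force: 40.2
```

Call:
drive_tool:
  targets:
    - {"x": 0,"y": 0,"z": -0.005,"wx": 0,"wy": 0,"wz": 0,"claw": -0.6}
    - {"x": 0,"y": 0,"z": -0.01,"wx": 0,"wy": 0,"wz": 0,"claw": -0.6}
    - {"x": -0.02,"y": 0,"z": 0,"wx": 0,"wy": 0,"wz": 0,"claw": -0.6}
    - {"x": -0.03,"y": 0,"z": 0,"wx": 0,"wy": 0,"wz": 0,"claw": -0.6}
    - {"x": -0.03,"y": 0,"z": 0,"wx": 0,"wy": 0,"wz": 0,"claw": -0.6}
    - {"x": -0.016,"y": 0,"z": 0,"wx": 0,"wy": 0,"wz": 0,"claw": -0.6}
    - {"x": 0,"y": 0,"z": 0,"wx": 0,"wy": 0,"wz": 0,"claw": -0.6}
    - {"x": 0,"y": 0,"z": 0.005,"wx": 0,"wy": 0,"wz": 0,"claw": -0.6}
    - {"x": 0,"y": 0,"z": 0,"wx": 0,"wy": 0,"wz": 0,"claw": -0.6}

```text
clock: 19.45
tool_pos: [579.7, -185.6, 168.2]
tool_rot: [-3.14, -0.001, 1.311]
force: [-0.1, 0.1, -0.9]
grip_width: 0.319
finger_force: 39.9
```

Call:
drive_tool:
  targets:
    - {"x": 0,"y": 0,"z": 0.001,"wx": 0,"wy": 0,"wz": 0,"claw": -0.6}
    - {"x": 0,"y": 0,"z": 0.001,"wx": 0,"wy": 0,"wz": 0,"claw": -0.6}
    - {"x": 0,"y": 0,"z": 0.0005,"wx": 0,"wy": 0,"wz": 0,"claw": -0.6}
    - {"x": 0,"y": 0,"z": 0,"wx": 0,"wy": 0,"wz": 0,"claw": -0.6}

```text
clock: 19.85
tool_pos: [579.6, -187.3, 166.5]
tool_rot: [-3.142, -0.0, 1.309]
force: [0.0, 0.2, -0.8]
grip_width: 0.317
finger_force: 39.9
```

C stiffened to 22 N at TCP z = 161.2, so the rim meets the seal there. The seal is roughly 3.5 mm thick. Next is the opposite side, D.

Call:
drive_tool:
  targets:
    - {"x": 0,"y": 0,"z": 0.0005,"wx": 0,"wy": 0,"wz": 0,"claw": -0.6}
    - {"x": 0,"y": 0,"z": 0.0005,"wx": 0,"wy": 0,"wz": 0,"claw": -0.6}
    - {"x": 0,"y": 0,"z": 0.0005,"wx": 0,"wy": 0,"wz": 0,"claw": -0.6}
    - {"x": 0,"y": 0,"z": 0,"wx": 0,"wy": 0,"wz": 0,"claw": -0.6}

```text
clock: 20.25
tool_pos: [579.4, -187.7, 165.0]
tool_rot: [3.142, 0.0, 1.308]
force: [-0.3, 0.3, -1.1]
grip_width: 0.318
finger_force: 39.9
```

Call:
drive_tool:
  targets:
    - {"x": 0,"y": 0,"z": 0.0005,"wx": 0,"wy": 0,"wz": 0,"claw": -0.6}
    - {"x": 0,"y": 0,"z": 0.0005,"wx": 0,"wy": 0,"wz": 0,"claw": -0.6}
    - {"x": 0,"y": 0,"z": 0.0005,"wx": 0,"wy": 0,"wz": 0,"claw": -0.6}
    - {"x": 0,"y": 0,"z": 0,"wx": 0,"wy": 0,"wz": 0,"claw": -0.6}

```text
clock: 20.65
tool_pos: [579.6, -187.7, 164.1]
tool_rot: [3.141, -0.0, 1.309]
force: [-1.9, 1.0, 6.3]
grip_width: 0.32
finger_force: 40.0
```

Call:
drive_tool:
  targets:
    - {"x": 0,"y": 0,"z": 0.0005,"wx": 0,"wy": 0,"wz": 0,"claw": -0.6}
    - {"x": 0,"y": 0,"z": 0.0005,"wx": 0,"wy": 0,"wz": 0,"claw": -0.6}
    - {"x": 0,"y": 0,"z": 0,"wx": 0,"wy": 0,"wz": 0,"claw": -0.6}

```text
clock: 20.95
tool_pos: [579.6, -187.8, 163.4]
tool_rot: [3.141, -0.0, 1.309]
force: [-2.0, 0.8, 8.3]
grip_width: 0.316
finger_force: 40.0
```

Call:
drive_tool:
  targets:
    - {"x": 0,"y": 0,"z": 0.0005,"wx": 0,"wy": 0,"wz": 0,"claw": -0.6}
    - {"x": 0,"y": 0,"z": 0.0005,"wx": 0,"wy": 0,"wz": 0,"claw": -0.6}
    - {"x": 0,"y": 0,"z": 0,"wx": 0,"wy": 0,"wz": 0,"claw": -0.6}

```text
clock: 21.25
tool_pos: [579.6, -187.9, 162.6]
tool_rot: [3.141, -0.0, 1.308]
force: [-2.6, -0.1, 9.2]
grip_width: 0.321
finger_force: 40.0
```

Call:
drive_tool:
  targets:
    - {"x": 0,"y": 0,"z": 0.0005,"wx": 0,"wy": 0,"wz": 0,"claw": -0.6}
    - {"x": 0,"y": 0,"z": 0.0005,"wx": 0,"wy": 0,"wz": 0,"claw": -0.6}
    - {"x": 0,"y": 0,"z": 0,"wx": 0,"wy": 0,"wz": 0,"claw": -0.6}

```text
clock: 21.55
tool_pos: [579.5, -188.0, 161.8]
tool_rot: [3.141, -0.0, 1.308]
force: [-3.2, 0.6, 11.6]
grip_width: 0.318
finger_force: 40.0
```

Call:
drive_tool:
  targets:
    - {"x": 0,"y": 0,"z": 0.0005,"wx": 0,"wy": 0,"wz": 0,"claw": -0.6}
    - {"x": 0,"y": 0,"z": 0.0005,"wx": 0,"wy": 0,"wz": 0,"claw": -0.6}
    - {"x": 0,"y": 0,"z": 0,"wx": 0,"wy": 0,"wz": 0,"claw": -0.6}

```text
clock: 21.85
tool_pos: [579.6, -188.2, 161.3]
tool_rot: [3.14, -0.0, 1.308]
force: [-4.7, 0.7, 18.3]
grip_width: 0.318
finger_force: 40.1
```

Call:
drive_tool:
  targets:
    - {"x": 0,"y": 0,"z": 0.0005,"wx": 0,"wy": 0,"wz": 0,"claw": -0.6}
    - {"x": 0,"y": 0,"z": 0,"wx": 0,"wy": 0,"wz": 0,"claw": -0.6}

```text
clock: 22.05
tool_pos: [579.6, -188.3, 161.1]
tool_rot: [3.14, -0.0, 1.308]
force: [-5.1, 2.0, 21.4]
grip_width: 0.318
finger_force: 40.1
```

Call:
drive_tool:
  targets:
    - {"x": 0,"y": 0,"z": -0.005,"wx": 0,"wy": 0,"wz": 0,"claw": -0.6}
    - {"x": 0,"y": 0,"z": -0.01,"wx": 0,"wy": 0,"wz": 0,"claw": -0.6}
    - {"x": 0.018,"y": -0.017,"z": 0,"wx": 0,"wy": 0,"wz": 0,"claw": -0.6}
    - {"x": 0.02,"y": -0.02,"z": 0,"wx": 0,"wy": 0,"wz": 0,"claw": -0.6}
    - {"x": 0.01,"y": -0.01,"z": 0,"wx": 0,"wy": 0,"wz": 0,"claw": -0.6}
    - {"x": 0,"y": 0,"z": 0,"wx": 0,"wy": 0,"wz": 0,"claw": -0.6}
    - {"x": 0,"y": 0,"z": 0.006,"wx": 0,"wy": 0,"wz": 0,"claw": -0.6}
    - {"x": 0,"y": 0,"z": 0.002,"wx": 0,"wy": 0,"wz": 0,"claw": -0.6}
    - {"x": 0,"y": 0,"z": 0,"wx": 0,"wy": 0,"wz": 0,"claw": -0.6}

```text
clock: 22.95
tool_pos: [546.6, -130.1, 165.5]
tool_rot: [-3.141, 0.001, 1.307]
force: [-0.0, 0.3, -1.1]
grip_width: 0.321
finger_force: 39.9
```

Call:
drive_tool:
  targets:
    - {"x": 0,"y": 0,"z": 0.001,"wx": 0,"wy": 0,"wz": 0,"claw": -0.6}
    - {"x": 0,"y": 0,"z": 0.0005,"wx": 0,"wy": 0,"wz": 0,"claw": -0.6}
    - {"x": 0,"y": 0,"z": 0.0005,"wx": 0,"wy": 0,"wz": 0,"claw": -0.6}
    - {"x": 0,"y": 0,"z": 0,"wx": 0,"wy": 0,"wz": 0,"claw": -0.6}

```text
clock: 23.35
tool_pos: [546.5, -129.2, 164.0]
tool_rot: [3.142, 0.0, 1.308]
force: [-0.0, 0.2, -1.2]
grip_width: 0.315
finger_force: 39.9
```

Call:
drive_tool:
  targets:
    - {"x": 0,"y": 0,"z": 0.0005,"wx": 0,"wy": 0,"wz": 0,"claw": -0.6}
    - {"x": 0,"y": 0,"z": 0.0005,"wx": 0,"wy": 0,"wz": 0,"claw": -0.6}
    - {"x": 0,"y": 0,"z": 0.0005,"wx": 0,"wy": 0,"wz": 0,"claw": -0.6}
    - {"x": 0,"y": 0,"z": 0,"wx": 0,"wy": 0,"wz": 0,"claw": -0.6}

```text
clock: 23.75
tool_pos: [546.6, -129.2, 162.8]
tool_rot: [3.141, -0.0, 1.309]
force: [-0.4, 0.6, 2.3]
grip_width: 0.322
finger_force: 39.9
```

Call:
drive_tool:
  targets:
    - {"x": 0,"y": 0,"z": 0.0005,"wx": 0,"wy": 0,"wz": 0,"claw": -0.6}
    - {"x": 0,"y": 0,"z": 0.0005,"wx": 0,"wy": 0,"wz": 0,"claw": -0.6}
    - {"x": 0,"y": 0,"z": 0,"wx": 0,"wy": 0,"wz": 0,"claw": -0.6}

```text
clock: 24.05
tool_pos: [546.6, -129.1, 162.1]
tool_rot: [3.141, -0.0, 1.309]
force: [-2.1, 0.3, 7.4]
grip_width: 0.316
finger_force: 40.0
```

Call:
drive_tool:
  targets:
    - {"x": 0,"y": 0,"z": 0.0005,"wx": 0,"wy": 0,"wz": 0,"claw": -0.6}
    - {"x": 0,"y": 0,"z": 0.0005,"wx": 0,"wy": 0,"wz": 0,"claw": -0.6}
    - {"x": 0,"y": 0,"z": 0,"wx": 0,"wy": 0,"wz": 0,"claw": -0.6}

```text
clock: 24.35
tool_pos: [546.6, -129.1, 161.5]
tool_rot: [3.141, -0.001, 1.309]
force: [-2.8, 1.5, 13.0]
grip_width: 0.319
finger_force: 40.0
```

Call:
drive_tool:
  targets:
    - {"x": 0,"y": 0,"z": 0.0005,"wx": 0,"wy": 0,"wz": 0,"claw": -0.6}
    - {"x": 0,"y": 0,"z": 0.0005,"wx": 0,"wy": 0,"wz": 0,"claw": -0.6}
    - {"x": 0,"y": 0,"z": 0,"wx": 0,"wy": 0,"wz": 0,"claw": -0.6}

```text
clock: 24.65
tool_pos: [546.6, -129.1, 161.1]
tool_rot: [3.141, -0.001, 1.308]
force: [-4.6, 1.1, 19.6]
grip_width: 0.322
finger_force: 40.1
```

Call:
drive_tool:
  targets:
    - {"x": 0,"y": 0,"z": 0.0005,"wx": 0,"wy": 0,"wz": 0,"claw": -0.6}
    - {"x": 0,"y": 0,"z": 0,"wx": 0,"wy": 0,"wz": 0,"claw": -0.6}

```text
clock: 24.85
tool_pos: [546.7, -129.1, 160.9]
tool_rot: [3.141, -0.001, 1.308]
force: [-5.7, 1.6, 23.2]
grip_width: 0.323
finger_force: 40.2
```

Call:
drive_tool:
  targets:
    - {"x": 0,"y": 0,"z": -0.005,"wx": 0,"wy": 0,"wz": 0,"claw": -0.6}
    - {"x": 0,"y": 0,"z": -0.01,"wx": 0,"wy": 0,"wz": 0,"claw": -0.6}
    - {"x": -0.001,"y": 0.02,"z": 0,"wx": 0,"wy": 0,"wz": 0,"claw": -0.6}
    - {"x": 0,"y": 0.03,"z": 0,"wx": 0,"wy": 0,"wz": 0,"claw": -0.6}
    - {"x": 0,"y": 0.03,"z": 0,"wx": 0,"wy": 0,"wz": 0,"claw": -0.6}
    - {"x": 0,"y": 0.015,"z": 0,"wx": 0,"wy": 0,"wz": 0,"claw": -0.6}
    - {"x": 0,"y": 0,"z": 0,"wx": 0,"wy": 0,"wz": 0,"claw": -0.6}
    - {"x": 0,"y": 0,"z": 0.006,"wx": 0,"wy": 0,"wz": 0,"claw": -0.6}
    - {"x": 0,"y": 0,"z": 0.003,"wx": 0,"wy": 0,"wz": 0,"claw": -0.6}
    - {"x": 0,"y": 0,"z": 0,"wx": 0,"wy": 0,"wz": 0,"claw": -0.6}

```text
clock: 25.85
tool_pos: [636.8, -154.3, 164.4]
tool_rot: [-3.14, -0.0, 1.309]
force: [-0.4, 0.5, -1.0]
grip_width: 0.316
finger_force: 39.9
```

Call:
drive_tool:
  targets:
    - {"x": 0,"y": 0,"z": 0.0005,"wx": 0,"wy": 0,"wz": 0,"claw": -0.6}
    - {"x": 0,"y": 0,"z": 0.0005,"wx": 0,"wy": 0,"wz": 0,"claw": -0.6}
    - {"x": 0,"y": 0,"z": 0.0005,"wx": 0,"wy": 0,"wz": 0,"claw": -0.6}
    - {"x": 0,"y": 0,"z": 0,"wx": 0,"wy": 0,"wz": 0,"claw": -0.6}

```text
clock: 26.25
tool_pos: [638.0, -154.7, 163.6]
tool_rot: [3.141, -0.0, 1.309]
force: [-0.7, -0.5, -1.2]
grip_width: 0.321
finger_force: 39.9
```

Call:
drive_tool:
  targets:
    - {"x": 0,"y": 0,"z": 0.0005,"wx": 0,"wy": 0,"wz": 0,"claw": -0.6}
    - {"x": 0,"y": 0,"z": 0.0005,"wx": 0,"wy": 0,"wz": 0,"claw": -0.6}
    - {"x": 0,"y": 0,"z": 0,"wx": 0,"wy": 0,"wz": 0,"claw": -0.6}

```text
clock: 26.55
tool_pos: [638.0, -154.7, 162.5]
tool_rot: [-3.142, 0.0, 1.309]
force: [-0.1, -0.5, -1.1]
grip_width: 0.322
finger_force: 39.9
```

Call:
drive_tool:
  targets:
    - {"x": 0,"y": 0,"z": 0.0005,"wx": 0,"wy": 0,"wz": 0,"claw": -0.6}
    - {"x": 0,"y": 0,"z": 0.0005,"wx": 0,"wy": 0,"wz": 0,"claw": -0.6}
    - {"x": 0,"y": 0,"z": 0,"wx": 0,"wy": 0,"wz": 0,"claw": -0.6}

```text
clock: 26.85
tool_pos: [638.1, -154.8, 162.0]
tool_rot: [3.141, -0.0, 1.309]
force: [-1.0, 0.3, 4.7]
grip_width: 0.317
finger_force: 40.0
```

Call:
drive_tool:
  targets:
    - {"x": 0,"y": 0,"z": 0.0005,"wx": 0,"wy": 0,"wz": 0,"claw": -0.6}
    - {"x": 0,"y": 0,"z": 0.0005,"wx": 0,"wy": 0,"wz": 0,"claw": -0.6}
    - {"x": 0,"y": 0,"z": 0,"wx": 0,"wy": 0,"wz": 0,"claw": -0.6}

```text
clock: 27.15
tool_pos: [638.2, -154.8, 161.6]
tool_rot: [3.141, -0.0, 1.308]
force: [-2.8, 0.8, 10.2]
grip_width: 0.32
finger_force: 40.0
```

Call:
drive_tool:
  targets:
    - {"x": 0,"y": 0,"z": 0.0005,"wx": 0,"wy": 0,"wz": 0,"claw": -0.6}
    - {"x": 0,"y": 0,"z": 0.0005,"wx": 0,"wy": 0,"wz": 0,"claw": -0.6}
    - {"x": 0,"y": 0,"z": 0,"wx": 0,"wy": 0,"wz": 0,"claw": -0.6}

```text
clock: 27.45
tool_pos: [638.3, -154.8, 161.2]
tool_rot: [3.14, -0.001, 1.308]
force: [-4.9, 1.7, 14.7]
grip_width: 0.322
finger_force: 40.1
```

Call:
drive_tool:
  targets:
    - {"x": 0,"y": 0,"z": 0.0005,"wx": 0,"wy": 0,"wz": 0,"claw": -0.6}
    - {"x": 0,"y": 0,"z": 0.0005,"wx": 0,"wy": 0,"wz": 0,"claw": -0.6}
    - {"x": 0,"y": 0,"z": 0,"wx": 0,"wy": 0,"wz": 0,"claw": -0.6}

```text
clock: 27.75
tool_pos: [638.4, -154.9, 160.9]
tool_rot: [3.14, -0.001, 1.308]
force: [-6.2, 1.7, 22.1]
grip_width: 0.318
finger_force: 40.2
```

Call:
drive_tool:
  targets:
    - {"x": 0,"y": 0,"z": -0.005,"wx": 0,"wy": 0,"wz": 0,"claw": -0.6}
    - {"x": 0,"y": 0,"z": -0.01,"wx": 0,"wy": 0,"wz": 0,"claw": -0.6}
    - {"x": 0.018,"y": -0.017,"z": 0,"wx": 0,"wy": 0,"wz": 0,"claw": -0.6}
    - {"x": 0.02,"y": -0.02,"z": 0,"wx": 0,"wy": 0,"wz": 0,"claw": -0.6}
    - {"x": 0.01,"y": -0.01,"z": 0,"wx": 0,"wy": 0,"wz": 0,"claw": -0.6}
    - {"x": 0,"y": 0,"z": 0,"wx": 0,"wy": 0,"wz": 0,"claw": -0.6}
    - {"x": 0,"y": 0,"z": 0.006,"wx": 0,"wy": 0,"wz": 0,"claw": -0.6}
    - {"x": 0,"y": 0,"z": 0.003,"wx": 0,"wy": 0,"wz": 0,"claw": -0.6}
    - {"x": 0,"y": 0,"z": 0.001,"wx": 0,"wy": 0,"wz": 0,"claw": -0.6}
    - {"x": 0,"y": 0,"z": 0,"wx": 0,"wy": 0,"wz": 0,"claw": -0.6}

```text
clock: 28.75
tool_pos: [605.1, -97.0, 163.1]
tool_rot: [-3.141, 0.001, 1.308]
force: [0.3, -0.2, -1.7]
grip_width: 0.316
finger_force: 39.9
```

Call:
drive_tool:
  targets:
    - {"x": 0,"y": 0,"z": 0.0005,"wx": 0,"wy": 0,"wz": 0,"claw": -0.6}
    - {"x": 0,"y": 0,"z": 0.0005,"wx": 0,"wy": 0,"wz": 0,"claw": -0.6}
    - {"x": 0,"y": 0,"z": 0,"wx": 0,"wy": 0,"wz": 0,"claw": -0.6}

```text
clock: 29.05
tool_pos: [605.1, -96.2, 162.5]
tool_rot: [3.142, 0.0, 1.309]
force: [-0.4, -0.2, -1.5]
grip_width: 0.313
finger_force: 39.9
```

Call:
drive_tool:
  targets:
    - {"x": 0,"y": 0,"z": 0.0005,"wx": 0,"wy": 0,"wz": 0,"claw": -0.6}
    - {"x": 0,"y": 0,"z": 0.0005,"wx": 0,"wy": 0,"wz": 0,"claw": -0.6}
    - {"x": 0,"y": 0,"z": 0,"wx": 0,"wy": 0,"wz": 0,"claw": -0.6}

```text
clock: 29.35
tool_pos: [605.2, -96.1, 161.9]
tool_rot: [3.141, -0.0, 1.309]
force: [-0.5, -0.1, 4.5]
grip_width: 0.318
finger_force: 39.9
```

Call:
drive_tool:
  targets:
    - {"x": 0,"y": 0,"z": 0.0005,"wx": 0,"wy": 0,"wz": 0,"claw": -0.6}
    - {"x": 0,"y": 0,"z": 0.0005,"wx": 0,"wy": 0,"wz": 0,"claw": -0.6}
    - {"x": 0,"y": 0,"z": 0.0005,"wx": 0,"wy": 0,"wz": 0,"claw": -0.6}
    - {"x": 0,"y": 0,"z": 0.0005,"wx": 0,"wy": 0,"wz": 0,"claw": -0.6}
    - {"x": 0,"y": 0,"z": 0,"wx": 0,"wy": 0,"wz": 0,"claw": -0.6}

```text
clock: 29.85
tool_pos: [605.4, -96.1, 161.2]
tool_rot: [3.14, -0.001, 1.309]
force: [-3.9, 1.9, 17.4]
grip_width: 0.318
finger_force: 40.1
```

Call:
drive_tool:
  targets:
    - {"x": 0,"y": 0,"z": 0.0005,"wx": 0,"wy": 0,"wz": 0,"claw": -0.6}
    - {"x": 0,"y": 0,"z": 0.0005,"wx": 0,"wy": 0,"wz": 0,"claw": -0.6}
    - {"x": 0,"y": 0,"z": 0,"wx": 0,"wy": 0,"wz": 0,"claw": -0.6}

```text
clock: 30.15
tool_pos: [605.5, -96.1, 160.8]
tool_rot: [3.14, -0.001, 1.308]
force: [-5.2, 2.1, 23.9]
grip_width: 0.321
finger_force: 40.1
```

Call:
drive_tool:
  targets:
    - {"x": 0,"y": 0,"z": -0.005,"wx": 0,"wy": 0,"wz": 0,"claw": -0.6}
    - {"x": 0,"y": 0,"z": -0.01,"wx": 0,"wy": 0,"wz": 0,"claw": -0.6}
    - {"x": -0.02,"y": 0,"z": 0,"wx": 0,"wy": 0,"wz": 0,"claw": -0.6}
    - {"x": -0.03,"y": 0,"z": 0,"wx": 0,"wy": 0,"wz": 0,"claw": -0.6}
    - {"x": -0.03,"y": 0,"z": 0,"wx": 0,"wy": 0,"wz": 0,"claw": -0.6}
    - {"x": -0.016,"y": 0,"z": 0,"wx": 0,"wy": 0,"wz": 0,"claw": -0.6}
    - {"x": 0,"y": 0,"z": 0,"wx": 0,"wy": 0,"wz": 0,"claw": -0.6}
    - {"x": 0,"y": 0,"z": 0.007,"wx": 0,"wy": 0,"wz": 0,"claw": -0.6}
    - {"x": 0,"y": 0,"z": 0.002,"wx": 0,"wy": 0,"wz": 0,"claw": -0.6}
    - {"x": 0,"y": 0,"z": 0,"wx": 0,"wy": 0,"wz": 0,"claw": -0.6}

```text
clock: 31.15
tool_pos: [580.3, -187.1, 163.7]
tool_rot: [-3.14, -0.0, 1.311]
force: [0.4, 0.1, -1.0]
grip_width: 0.318
finger_force: 39.9
```

Call:
drive_tool:
  targets:
    - {"x": 0,"y": 0,"z": 0.0005,"wx": 0,"wy": 0,"wz": 0,"claw": -0.6}
    - {"x": 0,"y": 0,"z": 0.0005,"wx": 0,"wy": 0,"wz": 0,"claw": -0.6}
    - {"x": 0,"y": 0,"z": 0,"wx": 0,"wy": 0,"wz": 0,"claw": -0.6}

```text
clock: 31.45
tool_pos: [580.3, -188.6, 163.6]
tool_rot: [3.141, -0.0, 1.309]
force: [0.3, 0.1, -1.3]
grip_width: 0.315
finger_force: 39.9
```

Call:
drive_tool:
  targets:
    - {"x": 0,"y": 0,"z": 0.0005,"wx": 0,"wy": 0,"wz": 0,"claw": -0.6}
    - {"x": 0,"y": 0,"z": 0.0005,"wx": 0,"wy": 0,"wz": 0,"claw": -0.6}
    - {"x": 0,"y": 0,"z": 0,"wx": 0,"wy": 0,"wz": 0,"claw": -0.6}

```text
clock: 31.75
tool_pos: [580.2, -188.8, 162.5]
tool_rot: [3.142, -0.0, 1.309]
force: [0.2, -0.0, -1.5]
grip_width: 0.318
finger_force: 39.9
```

Call:
drive_tool:
  targets:
    - {"x": 0,"y": 0,"z": 0.0005,"wx": 0,"wy": 0,"wz": 0,"claw": -0.6}
    - {"x": 0,"y": 0,"z": 0.0005,"wx": 0,"wy": 0,"wz": 0,"claw": -0.6}
    - {"x": 0,"y": 0,"z": 0,"wx": 0,"wy": 0,"wz": 0,"claw": -0.6}

```text
clock: 32.05
tool_pos: [580.3, -189.0, 161.9]
tool_rot: [3.141, -0.0, 1.308]
force: [-1.4, -0.4, 3.1]
grip_width: 0.321
finger_force: 39.9
```

Call:
drive_tool:
  targets:
    - {"x": 0,"y": 0,"z": 0.0005,"wx": 0,"wy": 0,"wz": 0,"claw": -0.6}
    - {"x": 0,"y": 0,"z": 0.0005,"wx": 0,"wy": 0,"wz": 0,"claw": -0.6}
    - {"x": 0,"y": 0,"z": 0.0005,"wx": 0,"wy": 0,"wz": 0,"claw": -0.6}
    - {"x": 0,"y": 0,"z": 0.0005,"wx": 0,"wy": 0,"wz": 0,"claw": -0.6}
    - {"x": 0,"y": 0,"z": 0,"wx": 0,"wy": 0,"wz": 0,"claw": -0.6}

```text
clock: 32.55
tool_pos: [580.3, -189.3, 161.2]
tool_rot: [3.14, -0.0, 1.308]
force: [-4.8, 2.3, 17.4]
grip_width: 0.315
finger_force: 40.1
```

Call:
drive_tool:
  targets:
    - {"x": 0,"y": 0,"z": 0.0005,"wx": 0,"wy": 0,"wz": 0,"claw": -0.6}
    - {"x": 0,"y": 0,"z": 0.0005,"wx": 0,"wy": 0,"wz": 0,"claw": -0.6}
    - {"x": 0,"y": 0,"z": 0,"wx": 0,"wy": 0,"wz": 0,"claw": -0.6}

```text
clock: 32.85
tool_pos: [580.4, -189.3, 160.8]
tool_rot: [3.14, -0.001, 1.308]
force: [-5.4, 1.1, 23.5]
grip_width: 0.318
finger_force: 40.2
```

All four sides stop at the same height: TCP 160.8–160.9 at 22–24 N, with the rise starting near 162. The rim is on the seal all round. Now carrying the block back to the tray.

Call:
drive_tool:
  targets:
    - {"x": 0,"y": 0,"z": -0.005,"wx": 0,"wy": 0,"wz": 0,"claw": -0.6}
    - {"x": 0,"y": 0,"z": -0.015,"wx": 0,"wy": 0,"wz": 0,"claw": -0.6}
    - {"x": 0,"y": 0,"z": -0.025,"wx": 0,"wy": 0,"wz": 0,"claw": -0.6}
    - {"x": 0.02,"y": -0.0065,"z": 0,"wx": 0,"wy": 0,"wz": 0,"claw": -0.6}
    - {"x": 0.035,"y": -0.0115,"z": 0,"wx": 0,"wy": 0,"wz": 0,"claw": -0.6}
    - {"x": 0.04,"y": -0.013,"z": 0,"wx": 0,"wy": 0,"wz": 0,"claw": -0.6}
    - {"x": 0.04,"y": -0.013,"z": 0,"wx": 0,"wy": 0,"wz": 0,"claw": -0.6}
    - {"x": 0.04,"y": -0.013,"z": 0,"wx": 0,"wy": 0,"wz": 0,"claw": -0.6}
    - {"x": 0.04,"y": -0.013,"z": 0,"wx": 0,"wy": 0,"wz": 0,"claw": -0.6}
    - {"x": 0.04,"y": -0.013,"z": 0,"wx": 0,"wy": 0,"wz": 0,"claw": -0.6}

```text
clock: 33.85
tool_pos: [565.8, 80.7, 203.4]
tool_rot: [3.142, 0.0, 1.309]
force: [2.0, 0.3, -0.6]
grip_width: 0.32
finger_force: 39.9
```

Call:
drive_tool:
  targets:
    - {"x": 0.04,"y": -0.013,"z": 0,"wx": 0,"wy": 0,"wz": 0,"claw": -0.6}
    - {"x": 0.03,"y": -0.0095,"z": 0,"wx": 0,"wy": 0,"wz": 0,"claw": -0.6}
    - {"x": 0.0195,"y": -0.0055,"z": 0,"wx": 0,"wy": 0,"wz": 0,"claw": -0.6}
    - {"x": 0,"y": 0,"z": 0,"wx": 0,"wy": 0,"wz": 0,"claw": -0.6}
    - {"x": 0,"y": 0,"z": 0.02,"wx": 0,"wy": 0,"wz": 0,"claw": -0.6}
    - {"x": 0,"y": 0,"z": 0.03,"wx": 0,"wy": 0,"wz": 0,"claw": -0.6}
    - {"x": 0,"y": 0,"z": 0.03,"wx": 0,"wy": 0,"wz": 0,"claw": -0.6}
    - {"x": 0,"y": 0,"z": 0.02,"wx": 0,"wy": 0,"wz": 0,"claw": -0.6}
    - {"x": 0,"y": 0,"z": 0,"wx": 0,"wy": 0,"wz": 0,"claw": -0.6}
    - {"x": 0,"y": 0,"z": 0,"wx": 0,"wy": 0,"wz": 0,"claw": -0.6}

```text
clock: 34.85
tool_pos: [562.5, 171.5, 103.7]
tool_rot: [-3.141, 0.001, 1.307]
force: [0.4, -0.2, -1.9]
grip_width: 0.317
finger_force: 39.9
```

```bash
python3 - <<'E'
from h import *
shift([562.3,172.5,56.3])
c=cam("top"); W=cloud(c)
m=(abs(W[...,0]-593)<75)&(abs(W[...,1]+143)<75)&(W[...,2]>98)&(W[...,2]<130); P=W[m]
(cx,cy),R_=cv2.minEnclosingCircle(P[:,:2].astype(np.float32)); rad=np.hypot(P[:,0]-cx,P[:,1]-cy); s=(rad>43)&(rad<52)
A=np.c_[P[s,:2]-[cx,cy],np.ones(s.sum())]; q=np.linalg.lstsq(A,P[s,2],rcond=None)[0]; print("lid",cx,cy,R_,"tilt deg",np.degrees(q[:2]).round(2),q[2].round(1))
E
```

```text
t 34.85 pos [562.5 171.5 103.7] rpy [-1.7999e+02  4.0000e-02  7.4900e+01] F [ 0.4 -0.2 -1.9] M [-0.03  0.05  0.  ] w 29.5 g 39.9
tool shift mm [ 0.9 -0.4 47.4]
lid 593.1429443359375 -143.77731323242188 57.33143615722656 tilt deg [-0.05  0.11] 110.4
```

The camera agrees: lid tilt is about 0.1° and the rim is near 110 mm. Lowering the block into the tray.

Call:
drive_tool:
  targets:
    - {"x": 0,"y": 0,"z": 0.02,"wx": 0,"wy": 0,"wz": 0,"claw": -0.6}
    - {"x": 0,"y": 0,"z": 0.015,"wx": 0,"wy": 0,"wz": 0,"claw": -0.6}
    - {"x": 0,"y": 0,"z": 0.006,"wx": 0,"wy": 0,"wz": 0,"claw": -0.6}
    - {"x": 0,"y": 0,"z": 0.003,"wx": 0,"wy": 0,"wz": 0,"claw": -0.6}
    - {"x": 0,"y": 0,"z": 0.001,"wx": 0,"wy": 0,"wz": 0,"claw": -0.6}
    - {"x": 0,"y": 0,"z": 0,"wx": 0,"wy": 0,"wz": 0,"claw": -0.6}
    - {"x": 0,"y": 0,"z": 0,"wx": 0,"wy": 0,"wz": 0,"claw": -0.6}

```text
clock: 35.6
tool_pos: [562.6, 172.8, 59.2]
tool_rot: [3.141, -0.001, 1.309]
force: [0.0, 0.0, -0.8]
grip_width: 0.318
finger_force: 39.9
```

Call:
drive_tool:
  targets:
    - {"x": 0,"y": 0,"z": 0.001,"wx": 0,"wy": 0,"wz": 0,"claw": -0.6}
    - {"x": 0,"y": 0,"z": 0.001,"wx": 0,"wy": 0,"wz": 0,"claw": -0.6}
    - {"x": 0,"y": 0,"z": 0,"wx": 0,"wy": 0,"wz": 0,"claw": -0.6}

```text
clock: 35.9
tool_pos: [562.2, 172.7, 56.5]
tool_rot: [-3.142, 0.0, 1.309]
force: [0.3, -0.5, -0.8]
grip_width: 0.32
finger_force: 39.9
```

Call:
drive_tool:
  targets:
    - {"x": 0,"y": 0,"z": 0.0005,"wx": 0,"wy": 0,"wz": 0,"claw": -0.6}
    - {"x": 0,"y": 0,"z": 0.0005,"wx": 0,"wy": 0,"wz": 0,"claw": -0.6}
    - {"x": 0,"y": 0,"z": 0,"wx": 0,"wy": 0,"wz": 0,"claw": -0.6}
    - {"x": 0,"y": 0,"z": 0,"wx": 0,"wy": 0,"wz": 0,"claw": -0.6}

```text
clock: 36.3
tool_pos: [562.3, 172.7, 56.1]
tool_rot: [3.142, -0.0, 1.309]
force: [-0.7, -0.1, 7.4]
grip_width: 0.319
finger_force: 40.0
```

The block is on the floor of the tray. I'll ease off, release and retreat.

Call:
drive_tool:
  targets:
    - {"x": 0,"y": 0,"z": -0.0008,"wx": 0,"wy": 0,"wz": 0,"claw": -0.6}
    - {"x": 0,"y": 0,"z": 0,"wx": 0,"wy": 0,"wz": 0,"claw": -0.3}
    - {"x": 0,"y": 0,"z": 0,"wx": 0,"wy": 0,"wz": 0,"claw": -0.1}
    - {"x": 0,"y": 0,"z": 0,"wx": 0,"wy": 0,"wz": 0,"claw": 0.1}
    - {"x": 0,"y": 0,"z": 0,"wx": 0,"wy": 0,"wz": 0,"claw": 0.3}
    - {"x": 0,"y": 0,"z": 0,"wx": 0,"wy": 0,"wz": 0,"claw": 0.3}
    - {"x": 0,"y": 0,"z": -0.01,"wx": 0,"wy": 0,"wz": 0,"claw": 0.3}
    - {"x": 0,"y": 0,"z": -0.03,"wx": 0,"wy": 0,"wz": 0,"claw": 0.3}
    - {"x": 0,"y": 0,"z": -0.04,"wx": 0,"wy": 0,"wz": 0,"claw": 0.3}
    - {"x": 0,"y": 0,"z": -0.04,"wx": 0,"wy": 0,"wz": 0,"claw": 0.3}

```text
clock: 37.3
tool_pos: [561.9, 172.3, 178.1]
tool_rot: [-3.141, 0.001, 1.308]
force: [0.6, 0.9, -0.2]
grip_width: 0.654
finger_force: 0.0
```

Call:
drive_tool:
  targets:
    - {"x": 0,"y": 0,"z": -0.03,"wx": 0,"wy": 0,"wz": 0,"claw": 0.3}
    - {"x": 0,"y": -0.03,"z": 0,"wx": 0,"wy": 0,"wz": 0,"claw": 0.3}
    - {"x": 0,"y": -0.03,"z": 0,"wx": 0,"wy": 0,"wz": 0,"claw": 0.3}
    - {"x": 0,"y": 0,"z": 0,"wx": 0,"wy": 0,"wz": 0,"claw": 0.3}
    - {"x": 0,"y": 0,"z": 0,"wx": 0,"wy": 0,"wz": 0,"claw": 0.3}

```text
clock: 37.8
tool_pos: [504.3, 188.5, 207.2]
tool_rot: [3.141, -0.001, 1.31]
force: [-0.3, 0.3, -0.0]
grip_width: 0.652
finger_force: 0.0
```

```bash
python3 - <<'E'
from h import *
shift(None)
c=cam("scene"); im=c["image"][120:290,170:470]; cv2.imwrite("pics/end.png",cv2.resize(im,(800,453),interpolation=cv2.INTER_CUBIC))
W=cloud(c); m=(abs(W[...,0]-565)<40)&(abs(W[...,1]-175)<40)&(W[...,2]>84)&(W[...,2]<104); print(W[m].mean(0),m.sum())
E
```

```text
t 37.8 pos [504.3 188.5 207.2] rpy [ 1.7996e+02 -6.0000e-02  7.5030e+01] F [-0.3  0.3 -0. ] M [-0.06  0.08 -0.01] w 60.7 g 0.0
[565.59956361 175.22920102  91.16095865] 222
```

View pics/end.png

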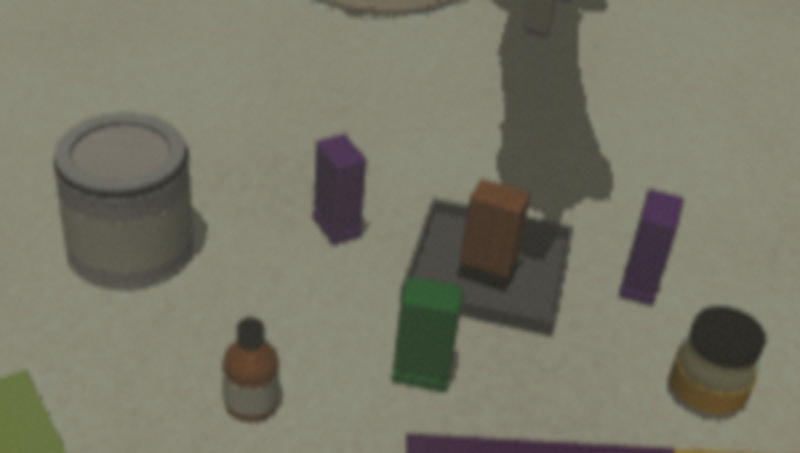

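The block stands upright in the tray at (495,235), the lid sits level on the tin at (122,155), everything else is untouched and the gripper is clear.

```bash
python3 -c "
from workcell import ticket
print(ticket.hand_in())"
```

```text
the job is handed in; nothing more can be done
None
```

The lid is pressed home on the seal all round, the block stands upright in the tray with the gripper clear, and the job was handed in at about 38 s; no verdict came back.

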